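# Weigh two condensers by hand and hold the complete one over the lamp

### The arm

A 6-joint arm with a two-finger parallel gripper is mounted at the origin on a cart in front of the work surface, level with it; the furniture and walls round the work are solid. World frame = base frame: x ahead of the robot, y to its left, z up, the work surface at z = 0. Lengths are in m, angles in degrees, forces in N, time in s.
With the tool pointing down it reaches from about 0.275 to 0.825 m from the base axis. Payload 5.2 kg.
Tool frame: the origin (TCP) lies on the centre line of the jaws, within the pads' length; the fingertips stand robot.tips_ahead ahead of it and the grasp point (between the pads) is the TCP (robot.tips_ahead is the distance from the TCP to the fingertips, in m); z points along the fingers, y is the line along which they close (so a half turn about z gives the same grasp; the last joint's range is limited). The gripper opens to 93 mm and grips with 3 to 60 N. Pads are 15 mm wide; open, the fingers measure 128 mm over their backs; the gripper's body (75 mm by 188 mm) begins 65 mm behind the grasp point.
Start: joints at [-79.4, 14.817, 87.949, -0, 77.235, -11.62], TCP at [0.208, -0.509, 0.238] pointing down, gripper open.
Joint ranges: [-179.93, 179.93], [-52.35, 119.4], [10.71, 147.94], [-69.91, 249.91], [12.55, 155.21], [-178.61, 178.61]. Speed limits (degrees/s): [147.25, 147.25, 180, 180, 180, 180].

### API

Orientations are given as a 3x3 rotation matrix whose columns are the frame's x, y, z axes.
In Python, from workcell import robot gives the robot as it stands.
- The arm moves only by the shell command python3 inch.py [FORCE], which reads ROWS from standard input. ROWS is a JSON list of rows, 1 to 12 of them, each an object with the fields trans (a list: dx, dy, dz in shares of 1 m (1.0 is 1 m)), r (a list: a rotation vector rx, ry, rz in a scale on which 1.0 is 90 degrees), finger_gap (the opening from 0.0 (shut) to 1.0 (fully open)); a field left out counts as zero (the opening has to be given); each row is the pose to reach, as a shift and turn from the pose commanded when the command began, along the tool's axes at that moment; what a row does not reach only later rows make up. A row lasts 1/12 s, in which the tool goes at most 0.0417 m and 7.16 degrees, less where a joint would pass 70% of its speed; a pose out of reach is approached as far as the arm can. The fingers move at their own pace and stop on an object; FORCE is the grip in N (left out, the last holds). Time passes only in rows, so rows that do not move let the fingers close. It prints the time, the measured TCP pose, the force, the opening and the grip force at its end. A shift or turn number past 1, either way, is cut back to 1. Input that does not fit is refused with a message, and nothing moves.
- robot.get_obs(): the state, without advancing time (a new reading comes with each control period).
- robot.get_image(name): name is "side" or "top"; returns the picture (480x640x3 uint8, blue, green, red); there is no depth.
- robot.calibration(name): a dict with "camera_matrix" (3x3 intrinsics, pixels), "R" (3x3) and "t" (3): a world point X has camera coordinates R X + t. Camera axes: x right, y down, z forward; pixel columns grow to the right and rows downward; lengths in m; the calibration is good to about 2 mm. A picture is of the moment at which its call begins. calibration takes no time and is no camera call.
- robot.job_done(): hands the job in; it is judged then, once.
The state is a dict: "t": time; "qpos": joint angles; "joint_vel": joint speeds; "tau": joint torques, N m; "tool_pos": TCP position; "tool_rot": TCP orientation; "ft_force": force on the tool from outside, world axes, zero at the start; "ft_torque": the same for the moment, N m; "finger_gap": opening from 0.0 (shut) to 1.0 (fully open); "grasp_force": force on a finger pad.
Only numpy, scipy, OpenCV 4.12 (cv2) and the standard library are available. Lean on these libraries where they do the work, as an engineer would, in place of code of your own. Each camera call takes 0.05 s, during which the arm holds its last target. There are 200 camera calls.

### The job

Two microscope condensers that look alike stand on two rubber mats, and one of them has lost its inner lenses and is lighter. Lift them one at a time a few centimetres clear of the mats to feel which is heavier, and whenever you let go of one, have it standing gently back upright in the middle of the mat it came from. With the lighter one put back, hold the heavier one level and still over the middle of the round lamp's window, its underside about 10 cm above the window, and finish while still holding it there. Leave the other things on the bench alone.

Things in the scene. Friction and masses are not known exactly. Their poses are not given: they have to be found in the camera images.
- condenser_a: one of two chromed condensers exactly alike to the eye (one at least 0.15 kg heavier; both under 0.7 kg): round ring 62 mm across, 31 mm high, widest 12 to 31 mm up, narrower foot; a black screw block (16 mm wide, 14 to 26 mm up) reaches 38 mm from the origin on the -x side. Origin at the underside, z up, round centre 7 mm from it towards +x. Grip the ring along its y axis
- condenser_b: one of two chromed condensers exactly alike to the eye (one at least 0.15 kg heavier; both under 0.7 kg): round ring 62 mm across, 31 mm high, widest 12 to 31 mm up, narrower foot; a black screw block (16 mm wide, 14 to 26 mm up) reaches 38 mm from the origin on the -x side. Origin at the underside, z up, round centre 7 mm from it towards +x. Grip the ring along its y axis
- condenser_a_axis (a point): point on the round axis of condenser_a at its underside, 7 mm from its origin towards +x; axes as the body's
- condenser_b_axis (a point): point on the round axis of condenser_b at its underside, 7 mm from its origin towards +x; axes as the body's
- mat_1: round dark rubber mat, 100 mm across and 4 mm thick, fixed to the bench; origin at the centre of its underside; a condenser stands in its middle
- mat_2: round dark rubber mat, 100 mm across and 4 mm thick, fixed to the bench; origin at the centre of its underside; a condenser stands in its middle
- lamp: round grey substage lamp, 100 mm across and 43 mm high, fixed to the bench, with a dark bezel, a white frosted window 52 mm across on top and a small black dimmer knob on the side towards its -x; origin at the centre of its underside
- lamp_window (a point): centre of the lamp's window, on its top, 43 mm above the bench; z up
- oil_bottle: small brown bottle with black cap, 29 mm across, 62 mm high; loose, origin at the centre of its underside; stands behind the work, leave it alone
- tissue_box: blue carton, 78 x 127 x 59 mm high; loose, origin at the centre of its underside; stands behind the work, leave it alone
- slide_pack: small carton, 33 x 82 x 30 mm high; loose, origin at the centre of its underside; stands behind the work, leave it alone

How it is judged (in metres and radians):
On the way, in this order (a step that is already met when the one before it is completed fails the run):
1. the lighter condenser is lifted clear in the fingers (underside more than 20 mm above the bench) while the heavier one, known by its weight on its mat, stands (((height (world z) of condenser_b_axis above 0.02 m and contact force between condenser_b and the fingers above 1 N and (contact force between condenser_a and mat_1 above 3.3 N or contact force between condenser_a and mat_2 above 3.3 N) and distance of condenser_a_axis from where it was at the start of the episode below 0.03 m and angle between condenser_a's own z axis and vertical below 0.1 rad and contact force between condenser_a and the arm below 0.1 N and linear speed of condenser_a below 0.02 m/s) or (height (world z) of condenser_a_axis above 0.02 m and contact force between condenser_a and the fingers above 1 N and (contact force between condenser_b and mat_1 above 3.3 N or contact force between condenser_b and mat_2 above 3.3 N) and distance of condenser_b_axis from where it was at the start of the episode below 0.03 m and angle between condenser_b's own z axis and vertical below 0.1 rad and contact force between condenser_b and the arm below 0.1 N and linear speed of condenser_b below 0.02 m/s))), for 0.2 s.
2. both condensers stand on their mats, let go (distance of each of condenser_a_axis, condenser_b_axis from where it was at the start of the episode below 0.03 m and angle between each of condenser_a, condenser_b's own z axis and vertical below 0.1 rad and contact force between each of condenser_a, condenser_b and the arm below 0.1 N and linear speed of each of condenser_a, condenser_b below 0.02 m/s), for 0.2 s.
3. the heavier condenser is lifted clear in the fingers (underside more than 20 mm above the bench) while the lighter one, known by its weight on its mat, stands (((height (world z) of condenser_a_axis above 0.02 m and contact force between condenser_a and the fingers above 1 N and contact force between condenser_b and mat_1 below 3.3 N and contact force between condenser_b and mat_2 below 3.3 N and distance of condenser_b_axis from where it was at the start of the episode below 0.03 m and angle between condenser_b's own z axis and vertical below 0.1 rad and contact force between condenser_b and the arm below 0.1 N and linear speed of condenser_b below 0.02 m/s) or (height (world z) of condenser_b_axis above 0.02 m and contact force between condenser_b and the fingers above 1 N and contact force between condenser_a and mat_1 below 3.3 N and contact force between condenser_a and mat_2 below 3.3 N and distance of condenser_a_axis from where it was at the start of the episode below 0.03 m and angle between condenser_a's own z axis and vertical below 0.1 rad and contact force between condenser_a and the arm below 0.1 N and linear speed of condenser_a below 0.02 m/s))), for 0.2 s.
At the end, for the whole second after the job is handed in: Heavier condenser held still in the fingers, level within 0.2 rad, axis within 30 mm of the window centre, underside 70 to 130 mm above the window, touching nothing else; lighter one upright, let go and at rest within 30 mm of where it started on its mat (((horizontal distance between condenser_a_axis and lamp_window below 0.03 m and z of condenser_a_axis in the frame of lamp_window between 0.07 and 0.13 m and angle between condenser_a's own z axis and vertical below 0.2 rad and linear speed of condenser_a below 0.03 m/s and contact force between condenser_a and the fingers above 1 N and contact force between condenser_a and lamp below 0.1 N and contact force between condenser_a and condenser_b below 0.1 N and contact force between condenser_b and mat_1 below 3.3 N and contact force between condenser_b and mat_2 below 3.3 N and distance of condenser_b_axis from where it was at the start of the episode below 0.03 m and angle between condenser_b's own z axis and vertical below 0.1 rad and contact force between condenser_b and the arm below 0.1 N and linear speed of condenser_b below 0.02 m/s) or (horizontal distance between condenser_b_axis and lamp_window below 0.03 m and z of condenser_b_axis in the frame of lamp_window between 0.07 and 0.13 m and angle between condenser_b's own z axis and vertical below 0.2 rad and linear speed of condenser_b below 0.03 m/s and contact force between condenser_b and the fingers above 1 N and contact force between condenser_b and lamp below 0.1 N and contact force between condenser_a and condenser_b below 0.1 N and contact force between condenser_a and mat_1 below 3.3 N and contact force between condenser_a and mat_2 below 3.3 N and distance of condenser_a_axis from where it was at the start of the episode below 0.03 m and angle between condenser_a's own z axis and vertical below 0.1 rad and contact force between condenser_a and the arm below 0.1 N and linear speed of condenser_a below 0.02 m/s))); the arm keeps its last pose, push and grip.
It fails at once if a condenser is dropped or slammed onto a mat or the lamp (more than 40 N) (contact force between any of condenser_a, condenser_b and mat_1 above 40 N or contact force between any of condenser_a, condenser_b and mat_2 above 40 N or contact force between any of condenser_a, condenser_b and lamp above 40 N).
It fails at once if a condenser is knocked over (angle between any of condenser_a, condenser_b's own z axis and vertical above 0.7 rad).
It fails at once if one of the bystanding things is moved by more than 20 mm (distance of any of oil_bottle, tissue_box, slide_pack from where it was at the start of the episode above 0.02 m).
It also fails if it takes over 72 s, if anything falls off the work surface, if the arm or the gripper's body presses on something with over 40 N, if the wrist force passes 120 N, or if a joint passes its speed limit or range.

## Working session

There is one attempt and no reset: what is moved stays moved. The work goes in short steps, Python scripts to look and compute and a shell command to move; the robot and the scene stay as the last step left them, time stands still between calls to the robot, and variables do not carry over. Pictures are saved under pics/ and viewed, at most 10 in all, crops included, and the job is handed in when it is done.

```bash
ls; mkdir -p pics
python3 - <<'E'
from workcell import robot
import cv2
for n in("side","top"):
    cv2.imwrite(f"pics/{n}0.png",robot.get_image(n)); c=robot.calibration(n); print(n,c)
o=robot.get_obs(); print(o, robot.tips_ahead)
E
```

```text
inch.py
pics
workcell.py
side {'camera_matrix': array([[469.37300258,   0.        , 321.35852888],
       [  0.        , 469.37300258, 241.93033638],
       [  0.        ,   0.        ,   1.        ]]), 'R': array([[-0.95734614, -0.28840939, -0.01756122],
       [-0.14331407,  0.52673406, -0.83786175],
       [ 0.25089729, -0.79960694, -0.54559994]]), 't': array([0.53615436, 0.16586398, 0.690289  ])}
top {'camera_matrix': array([[473.1944193 ,   0.        , 325.68826693],
       [  0.        , 473.1944193 , 246.91567802],
       [  0.        ,   0.        ,   1.        ]]), 'R': array([[-0.01349305, -0.99968094,  0.02135326],
       [-0.98164384,  0.00918046, -0.19050222],
       [ 0.1902454 , -0.02353175, -0.9814545 ]]), 't': array([-0.07005702,  0.59968383,  0.78187446])}
{'t': 0.1, 'qpos': array([-7.93999871e+01,  1.48514663e+01,  8.80041393e+01,  6.68518977e-04,
        7.72332460e+01, -1.16206376e+01]), 'joint_vel': array([-0.05629513, -0.09212458, -0.21591319,  0.02206229,  0.04153257,
       -0.01012891]), 'tau': array([ 3.13895049e-03, -4.38210082e+01, -2.84640437e+01,  7.21755414e-02,
        3.62120080e-02, -6.06464596e-05]), 'tool_pos': array([ 0.20792781, -0.50869709,  0.23693946]), 'tool_rot': array([[ 9.25735367e-01,  3.78171860e-01, -2.74078188e-04],
       [ 3.78171821e-01, -9.25734165e-01,  1.52638288e-03],
       [ 3.23511510e-04, -1.51667526e-03, -9.99998798e-01]]), 'ft_force': array([-1.28083246,  0.37962078,  0.29685302]), 'ft_torque': array([ 0.02591846,  0.02862341, -0.03352278]), 'grasp_force': 0.0, 'finger_gap': 1.0034819894262048} 0.019
```

View pics/side0.png

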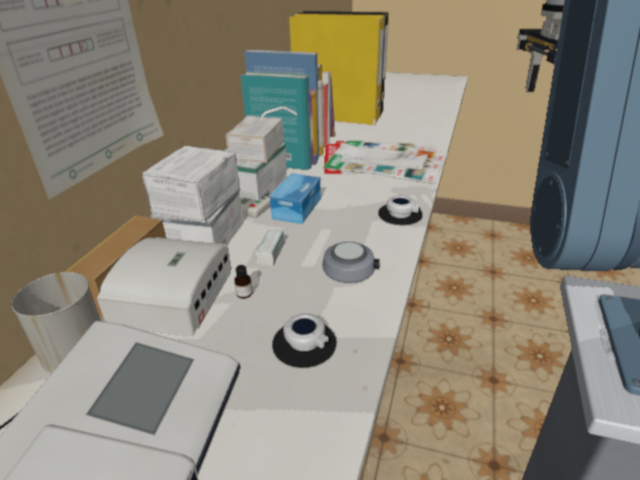

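View pics/top0.png

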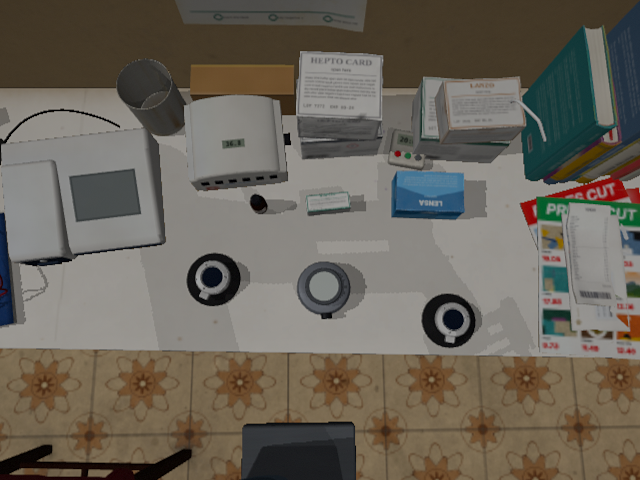

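The side view shows condensers at about (304,330) and (402,207), with the lamp at (348,260). In the top view they are at (213,278) and (449,320), with the lamp at (324,287). I'll enlarge these.

Run:
```python
import cv2,numpy as np
T=cv2.imread("pics/top0.png");S=cv2.imread("pics/side0.png")
def c(I,u,v,w=100,h=75,k=4):
    a=cv2.resize(I[v:v+h,u:u+w],None,fx=k,fy=k,interpolation=cv2.INTER_CUBIC)
    for i in range(0,w,10):cv2.line(a,(i*k,0),(i*k,6 if i%50 else 14),(0,0,255),1)
    for i in range(0,h,10):cv2.line(a,(0,i*k),(6 if i%50 else 14,i*k),(0,0,255),1)
    return a
m=np.vstack([np.hstack([c(T,165,240),c(T,400,285)]),np.hstack([c(S,255,295),c(S,350,175)])])
cv2.imwrite("pics/m.png",m)
```

```text
(no output)
```

View pics/m.png

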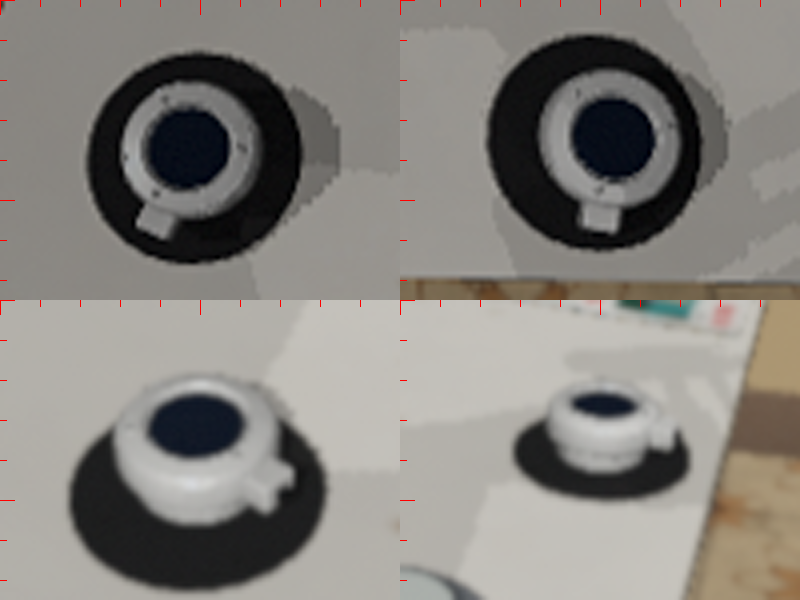

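The crops show dark lens tops at top-view (212.0,277.0) and (453.5,319.5), and at side-view (304.0,326.3) and (401.0,201.3). The screw blocks are at top-view (203.8,295.3) and (450,339.3), pointing towards the robot. I'll triangulate, with the lamp window at (324,287) in the top view and (349,251) in the side view.

```bash
cat > h.py <<'E'
import numpy as np,cv2
from workcell import robot
C={n:robot.calibration(n) for n in("side","top")}
P={n:c["camera_matrix"]@np.c_[c["R"],c["t"]] for n,c in C.items()}
def tri(t,s):
    X=cv2.triangulatePoints(P["top"],P["side"],np.array(t,float).reshape(2,1),np.array(s,float).reshape(2,1))[:,0];return X[:3]/X[3]
def atz(n,p,z):
    M=P[n];H=np.c_[M[:,0],M[:,1],M[:,2]*z+M[:,3]];q=np.linalg.solve(H,[*p,1]);return q[:2]/q[2]
E
python3 - <<'E'
from h import *
np.set_printoptions(precision=4,suppress=True)
I=cv2.imread("pics/top0.png");J=cv2.imread("pics/side0.png")
def win(I,u,v):
    g=cv2.cvtColor(I,cv2.COLOR_BGR2GRAY)[v-22:v+22,u-26:u+26]; 
    _,m=cv2.threshold(g,0,255,cv2.THRESH_OTSU)
    n,l,s,c=cv2.connectedComponentsWithStats(m); k=l[22,26]; return c[k]+[u-26,v-22],s[k]
print("winblob",win(I,324,287),win(J,349,251))
for n,t,s,b,m in(("L",(212,277),(304,326.25),(203.75,295.25),(213.5,279.5)),("R",(453.5,319.5),(401,201.25),(450,339.25),(448.75,320.5))):
    X=tri(t,s);B=atz("top",b,.028);A=atz("top",t,.033)
    d=B-A;print(n,X,"top@33",A,"side@33",atz("side",s,.033),"mat",atz("top",m,.004),"block dir deg",np.degrees(np.arctan2(d[1],d[0])),np.linalg.norm(d))
print("lamp",tri((324,287),(349,251)),atz("top",(324,287),.043))
E
```

```text
winblob (array([323.4582, 285.809 ]), array([ 11,   7,  30,  29, 670], dtype=int32)) (array([348.7473, 241.0891]), array([   0,    0,   52,   30, 1223], dtype=int32))
L [0.5495 0.1276 0.0326] top@33 [0.5506 0.1278] side@33 [0.5482 0.128 ] mat [0.5497 0.1312] block dir deg 155.33995015313684 0.035401219248305735
R [ 0.4688 -0.3042  0.0335] top@33 [ 0.4695 -0.3043] side@33 [ 0.4681 -0.3051] mat [ 0.4688 -0.3038] block dir deg 168.390679361416 0.03528876174209471
lamp [ 0.529  -0.0734  0.0416] [ 0.5292 -0.0733]
```

```bash
cat >> h.py <<'E'
from scipy.spatial.transform import Rotation as Ro
def go(x,y,z,yaw):  # yaw: world angle of tool y axis, mod 180; tool down
    o=robot.get_obs();R=o["tool_rot"];a=np.radians(yaw)
    best=None
    for k in(0,np.pi):
        ty=np.array([np.cos(a+k),np.sin(a+k),0]);tz=np.array([0,0,-1.]);G=np.c_[np.cross(ty,tz),ty,tz]
        r=Ro.from_matrix(R.T@G).as_rotvec(degrees=True)
        if best is None or np.linalg.norm(r)<np.linalg.norm(best):best=r
    print("d",np.round(R.T@(np.array([x,y,z])-o["tool_pos"]),4),"rot",np.round(best,2),"pos",o["tool_pos"].round(4),"gap",round(o["finger_gap"],3),"F",o["ft_force"].round(2),"tau",np.round(o["tau"],2),"q",o["qpos"].round(1))
E
python3 -c "
from h import *
go(.4692,-.3043,.12,78.4)"
```

```text
d [ 0.3191 -0.0902  0.1172] rot [-9.000e-02  1.000e-02  3.382e+01] pos [ 0.2079 -0.5087  0.2369] gap 1.003 F [-1.28  0.38  0.3 ] tau [ 0.000e+00 -4.382e+01 -2.846e+01  7.000e-02  4.000e-02 -0.000e+00] q [-79.4  14.9  88.    0.   77.2 -11.6]
```

Units first: turns go in shares of 90 degrees. So 33.8 degrees is 0.3756.

```bash
echo '[{"trans":[0.02, -0.006, 0.005], "r":[0, 0, 0.0222], "finger_gap":1}, {"trans":[0.05, -0.014, 0.015], "r":[0, 0, 0.0556], "finger_gap":1}, {"trans":[0.085, -0.024, 0.03], "r":[0, 0, 0.1], "finger_gap":1}, {"trans":[0.12, -0.034, 0.045], "r":[0, 0, 0.1444], "finger_gap":1}, {"trans":[0.155, -0.044, 0.06], "r":[0, 0, 0.1889], "finger_gap":1}, {"trans":[0.19, -0.054, 0.075], "r":[0, 0, 0.2333], "finger_gap":1}, {"trans":[0.225, -0.064, 0.09], "r":[0, 0, 0.2778], "finger_gap":1}, {"trans":[0.26, -0.073, 0.1], "r":[0, 0, 0.3222], "finger_gap":1}, {"trans":[0.29, -0.082, 0.11], "r":[0, 0, 0.3556], "finger_gap":1}, {"trans":[0.31, -0.087, 0.116], "r":[0, 0, 0.3756], "finger_gap":1}, {"trans":[0.319, -0.09, 0.117], "r":[0, 0, 0.3756], "finger_gap":1}, {"trans":[0.319, -0.09, 0.117], "r":[0, 0, 0.3756], "finger_gap":1}]' | python3 inch.py 25; python3 -c "
from h import *
cv2.imwrite('pics/a.png',np.vstack([np.hstack([cv2.resize(robot.get_image('top')[240:390,350:550],(400,300)),cv2.resize(robot.get_image('side')[100:250,320:520],(400,300))])]))
go(.4692,-.3043,.028,78.4)"
```

```text
t: 1.1
tool_pos: [0.4701, -0.3035, 0.1199]
tool_rot: [[0.98, -0.197, -0.001], [-0.197, -0.98, 0.001], [-0.001, -0.001, -1.0]]
ft_force: [-0.0, 0.5, 0.3]
finger_gap: 1.0
grasp_force: 0.0
d [ 0.0001 -0.0014  0.0928] rot [0.03 0.02 0.11] pos [ 0.4689 -0.3057  0.1208] gap 1.0 F [-0.81  0.23 -0.03] tau [ 1.090e+00 -4.656e+01 -2.466e+01  1.600e-01 -4.000e-02  4.000e-02] q [-44.5  21.8  95.6  -0.   62.6  57. ]
```

View pics/a.png

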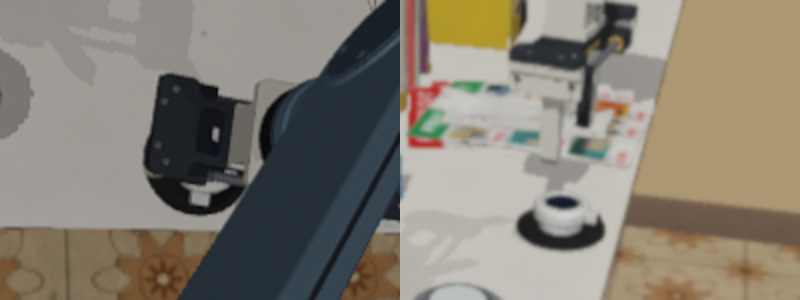

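The open gripper is centred above the right condenser. In the side view its fingers straddle the ring at about crop (560,210). I'll go down.

```bash
echo '[{"trans":[0, -0.0005, 0.01], "finger_gap":1}, {"trans":[0, -0.0005, 0.025], "finger_gap":1}, {"trans":[0, -0.0005, 0.04], "finger_gap":1}, {"trans":[0, -0.0005, 0.055], "finger_gap":1}, {"trans":[0, -0.0005, 0.07], "finger_gap":1}, {"trans":[0, -0.0005, 0.08], "finger_gap":1}, {"trans":[0, -0.0005, 0.087], "finger_gap":1}, {"trans":[0, -0.0005, 0.091], "finger_gap":1}, {"trans":[0, -0.0005, 0.092], "finger_gap":1}, {"trans":[0, -0.0005, 0.092], "finger_gap":1}]' | python3 inch.py; echo '[{"finger_gap":1}, {"finger_gap":0.85}, {"finger_gap":0.72}, {"finger_gap":0.68}, {"finger_gap":0.64}, {"finger_gap":0.6}, {"finger_gap":0.5}, {"finger_gap":0.4}, {"finger_gap":0.4}, {"finger_gap":0.4}, {"finger_gap":0.4}]' | python3 inch.py 25;python3 -c "
from h import *
go(.4692,-.3043,.028,78.4)"
```

```text
t: 2.03
tool_pos: [0.4694, -0.3051, 0.0288]
tool_rot: [[0.98, -0.201, 0.0], [-0.201, -0.98, -0.0], [0.0, 0.0, -1.0]]
ft_force: [-0.2, 0.3, 0.1]
finger_gap: 1.001
grasp_force: 0.0
t: 2.95
tool_pos: [0.4694, -0.3046, 0.0288]
tool_rot: [[0.98, -0.201, 0.0], [-0.201, -0.98, 0.0], [0.0, -0.0, -1.0]]
ft_force: [0.6, 1.6, 2.5]
finger_gap: 0.651
grasp_force: 25.0
d [-0.0003 -0.0002  0.0008] rot [-0.01 -0.    0.02] pos [ 0.4694 -0.3046  0.0288] gap 0.651 F [0.56 1.56 2.49] tau [ -0.85 -48.12 -20.78  -0.34  -0.47   0.  ] q [-44.4  28.5 100.4   0.   51.   57.2]
```

```bash
echo '[{"trans":[0, 0, -0.002], "finger_gap":0.4}, {"trans":[0, 0, -0.006], "finger_gap":0.4}, {"trans":[0, 0, -0.012], "finger_gap":0.4}, {"trans":[0, 0, -0.02], "finger_gap":0.4}, {"trans":[0, 0, -0.028], "finger_gap":0.4}, {"trans":[0, 0, -0.036], "finger_gap":0.4}, {"trans":[0, 0, -0.043], "finger_gap":0.4}, {"trans":[0, 0, -0.048], "finger_gap":0.4}, {"trans":[0, 0, -0.05], "finger_gap":0.4}, {"trans":[0, 0, -0.05], "finger_gap":0.4}, {"trans":[0, 0, -0.05], "finger_gap":0.4}, {"trans":[0, 0, -0.05], "finger_gap":0.4}]' | python3 inch.py;echo '[{"finger_gap":0.4}, {"finger_gap":0.4}, {"finger_gap":0.4}, {"finger_gap":0.4}, {"finger_gap":0.4}, {"finger_gap":0.4}]' | python3 inch.py;python3 -c "
from h import *
cv2.imwrite('pics/b.png',cv2.resize(robot.get_image('side')[130:280,320:520],(800,600)))
go(.4692,-.3043,.028,78.4)"
```

```text
t: 3.95
tool_pos: [0.4691, -0.3045, 0.0783]
tool_rot: [[0.98, -0.201, -0.001], [-0.201, -0.98, 0.001], [-0.001, -0.0, -1.0]]
ft_force: [0.5, -1.1, -1.6]
finger_gap: 0.649
grasp_force: 25.0
t: 4.45
tool_pos: [0.4694, -0.3047, 0.0786]
tool_rot: [[0.98, -0.201, -0.0], [-0.201, -0.98, 0.0], [-0.0, -0.0, -1.0]]
ft_force: [-0.7, 0.1, -0.5]
finger_gap: 0.647
grasp_force: 25.0
d [-0.0003 -0.0004  0.0506] rot [-0.    0.    0.02] pos [ 0.4694 -0.3047  0.0786] gap 0.644 F [ 0.48 -0.17 -1.84] tau [ -0.   -49.02 -23.7    0.05  -0.05  -0.  ] q [-44.4  24.6  98.1   0.   57.3  57.2]
```

View pics/b.png

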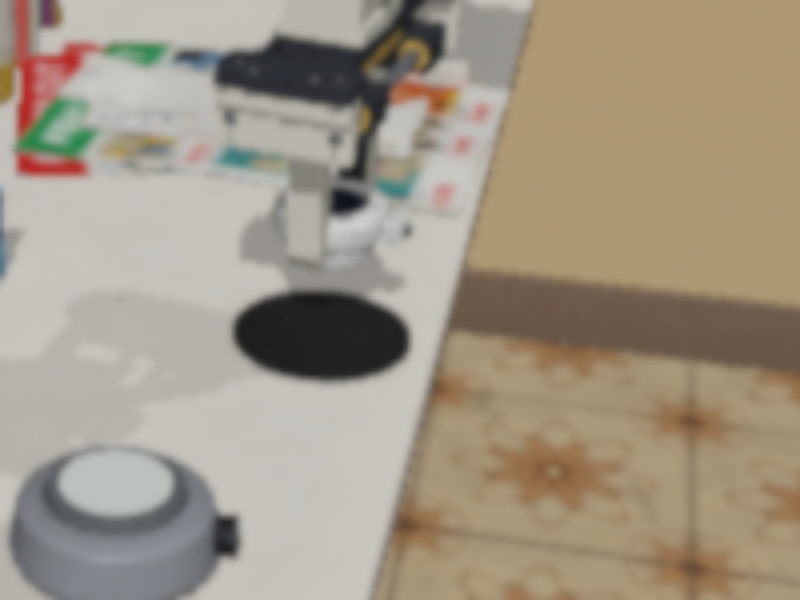

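The condenser is held level and clear, with the empty mat in view at crop (320,335). The force reading is noisy, so I'll average several while holding.

```bash
cat > s.py <<'E'
from workcell import robot
o=robot.get_obs();print("W",o["ft_force"].round(2),o["tau"].round(2)[1:3],round(o["finger_gap"],4),o["tool_pos"].round(4))
E
for i in 1 2 3 4 5 6 7 8 9 10; do echo '[{"finger_gap":0.4}]' | python3 inch.py>/dev/null; python3 s.py; done
```

```text
W [ 0.07  0.17 -0.41] [-49.03 -23.71] 0.6474 [ 0.4694 -0.3047  0.0786]
W [-0.91  0.42 -1.59] [-49.04 -23.71] 0.6496 [ 0.4694 -0.3047  0.0787]
W [ 0.24 -0.12 -1.7 ] [-49.04 -23.71] 0.6458 [ 0.4694 -0.3047  0.0787]
W [ 0.42  0.57 -2.24] [-49.04 -23.71] 0.6495 [ 0.4694 -0.3047  0.0787]
W [ 0.5   0.56 -2.15] [-49.05 -23.71] 0.6461 [ 0.4694 -0.3047  0.0787]
W [ 0.06 -0.62 -2.03] [-49.05 -23.71] 0.6491 [ 0.4694 -0.3047  0.0787]
W [ 0.26 -0.22 -1.66] [-49.05 -23.71] 0.6479 [ 0.4694 -0.3047  0.0786]
W [-0.12 -0.59 -1.49] [-49.05 -23.71] 0.6446 [ 0.4694 -0.3047  0.0787]
W [ 0.07  0.5  -1.67] [-49.05 -23.71] 0.6462 [ 0.4694 -0.3047  0.0787]
W [ 0.54 -0.42 -1.55] [-49.05 -23.71] 0.6483 [ 0.4694 -0.3047  0.0787]
```

The mean is about -1.7 N (0.17 kg), so this is probably the lighter one. I'll put it back gently.

```bash
echo '[{"trans":[0, 0, 0.008], "finger_gap":0.4}, {"trans":[0, 0, 0.018], "finger_gap":0.4}, {"trans":[0, 0, 0.028], "finger_gap":0.4}, {"trans":[0, 0, 0.036], "finger_gap":0.4}, {"trans":[0, 0, 0.041], "finger_gap":0.4}, {"trans":[0, 0, 0.044], "finger_gap":0.4}, {"trans":[0, 0, 0.046], "finger_gap":0.4}, {"trans":[0, 0, 0.0475], "finger_gap":0.4}, {"trans":[0, 0, 0.0485], "finger_gap":0.4}, {"trans":[0, 0, 0.0493], "finger_gap":0.4}, {"trans":[0, 0, 0.05], "finger_gap":0.4}, {"trans":[0, 0, 0.05], "finger_gap":0.4}]' | python3 inch.py; python3 s.py
```

```text
t: 6.33
tool_pos: [0.4695, -0.3049, 0.0289]
tool_rot: [[0.98, -0.201, 0.0], [-0.201, -0.98, -0.0], [0.001, 0.0, -1.0]]
ft_force: [0.5, -0.1, -2.3]
finger_gap: 0.645
grasp_force: 25.0
W [ 0.53 -0.11 -2.26] [-50.21 -21.26] 0.6453 [ 0.4695 -0.3049  0.0289]
```

```bash
for i in 1 2 3; do echo '[{"trans":[0, 0, 0.0005], "finger_gap":0.4}, {"trans":[0, 0, 0.0005], "finger_gap":0.4}, {"trans":[0, 0, 0.0005], "finger_gap":0.4}]' | python3 inch.py >/dev/null; python3 s.py;done
```

```text
W [-1.3   1.24  3.65] [-47.42 -20.55] 0.6474 [ 0.4696 -0.3049  0.0288]
W [-2.12  2.54  8.3 ] [-45.3 -20.2] 0.6465 [ 0.4696 -0.3049  0.0287]
W [-3.25  3.   12.74] [-43.5  -19.94] 0.6485 [ 0.4696 -0.3049  0.0286]
```

```bash
echo '[{"trans":[0, 0, -0.001], "finger_gap":0.4}, {"trans":[0, 0, -0.001], "finger_gap":0.4}, {"trans":[0, 0, -0.001], "finger_gap":0.66}, {"trans":[0, 0, -0.001], "finger_gap":0.7}, {"trans":[0, 0, -0.001], "finger_gap":0.8}, {"trans":[0, 0, -0.001], "finger_gap":0.9}, {"trans":[0, 0, -0.001], "finger_gap":1}, {"trans":[0, 0, -0.001], "finger_gap":1}, {"trans":[0, 0, -0.001], "finger_gap":1}]' | python3 inch.py; python3 s.py
echo '[{"trans":[0, 0, -0.01], "finger_gap":1}, {"trans":[0, 0, -0.025], "finger_gap":1}, {"trans":[0, 0, -0.04], "finger_gap":1}, {"trans":[0, 0, -0.055], "finger_gap":1}, {"trans":[0, 0, -0.07], "finger_gap":1}, {"trans":[0, 0, -0.085], "finger_gap":1}, {"trans":[0, 0, -0.1], "finger_gap":1}, {"trans":[0, 0, -0.11], "finger_gap":1}, {"trans":[0, 0, -0.115], "finger_gap":1}, {"trans":[0, 0, -0.115], "finger_gap":1}]' | python3 inch.py
python3 -c "
from h import *
go(.55,.1278,.145,65.3)"
```

```text
t: 7.83
tool_pos: [0.4693, -0.3047, 0.028]
tool_rot: [[0.98, -0.201, -0.0], [-0.201, -0.98, 0.0], [-0.0, -0.0, -1.0]]
ft_force: [-1.2, 0.8, -0.1]
finger_gap: 0.983
grasp_force: 0.0
W [-1.15  0.8  -0.1 ] [-49.37 -20.77] 0.9834 [ 0.4693 -0.3047  0.028 ]
t: 8.67
tool_pos: [0.47, -0.3052, 0.1446]
tool_rot: [[0.98, -0.201, 0.002], [-0.201, -0.98, -0.002], [0.002, 0.001, -1.0]]
ft_force: [-0.6, -0.5, 0.5]
finger_gap: 0.996
grasp_force: 0.0
d [-0.0085 -0.4403 -0.001 ] rot [ 0.07 -0.14 13.12] pos [ 0.47   -0.3052  0.1446] gap 0.996 F [-0.57 -0.52  0.51] tau [  0.05 -46.84 -25.82   0.05   0.17  -0.  ] q [-44.4  20.3  94.1  -0.   65.5  57.2]
```

To row units: 12 degrees is 0.1333.

```bash
echo '[{"trans":[0, -0.01, 0], "finger_gap":1}, {"trans":[0, -0.03, 0], "r":[0, 0, 0.0111], "finger_gap":1}, {"trans":[-0.001, -0.06, 0], "r":[0, 0, 0.0222], "finger_gap":1}, {"trans":[-0.002, -0.095, 0], "r":[0, 0, 0.0333], "finger_gap":1}, {"trans":[-0.003, -0.13, 0], "r":[0, 0, 0.0444], "finger_gap":1}, {"trans":[-0.004, -0.165, 0], "r":[0, 0, 0.0556], "finger_gap":1}, {"trans":[-0.005, -0.2, 0], "r":[0, 0, 0.0667], "finger_gap":1}, {"trans":[-0.006, -0.235, 0], "r":[0, 0, 0.0833], "finger_gap":1}, {"trans":[-0.006, -0.27, 0], "r":[0, 0, 0.1], "finger_gap":1}, {"trans":[-0.007, -0.3, 0], "r":[0, 0, 0.1111], "finger_gap":1}, {"trans":[-0.007, -0.325, 0], "r":[0, 0, 0.1222], "finger_gap":1}, {"trans":[-0.007, -0.34, 0], "r":[0, 0, 0.1333], "finger_gap":1}]' | python3 inch.py
echo '[{"trans":[0, -0.02, 0], "finger_gap":1}, {"trans":[0, -0.045, 0], "finger_gap":1}, {"trans":[-0.001, -0.07, 0], "r":[0, 0, 0.0111], "finger_gap":1}, {"trans":[-0.001, -0.09, 0], "r":[0, 0, 0.0111], "finger_gap":1}, {"trans":[-0.001, -0.098, 0], "r":[0, 0, 0.0111], "finger_gap":1}, {"trans":[-0.001, -0.1, 0], "r":[0, 0, 0.0111], "finger_gap":1}, {"trans":[-0.001, -0.1, 0], "r":[0, 0, 0.0111], "finger_gap":1}, {"trans":[-0.001, -0.1, 0], "r":[0, 0, 0.0111], "finger_gap":1}]' | python3 inch.py
python3 -c "
from h import *
cv2.imwrite('pics/c.png',np.hstack([cv2.resize(robot.get_image('top')[230:380,150:350],(400,300)),cv2.resize(robot.get_image('side')[230:380,240:440],(400,300))]))
go(.55,.1278,.028,65.3)"
```

```text
t: 9.67
tool_pos: [0.5297, 0.0333, 0.1419]
tool_rot: [[0.917, -0.399, -0.002], [-0.399, -0.917, 0.001], [-0.003, -0.0, -1.0]]
ft_force: [-0.2, 0.6, 0.1]
finger_gap: 1.0
grasp_force: 0.0
t: 10.33
tool_pos: [0.5691, 0.1212, 0.1426]
tool_rot: [[0.909, -0.416, -0.001], [-0.416, -0.909, -0.0], [-0.001, 0.001, -1.0]]
ft_force: [-0.1, 0.3, -0.1]
finger_gap: 1.002
grasp_force: 0.0
d [-0.0205  0.0017  0.115 ] rot [0.03 0.03 0.06] pos [0.5694 0.1208 0.143 ] gap 0.999 F [-0.33  0.59  0.37] tau [  0.34 -48.77 -26.01  -0.    -0.07  -0.  ] q [  1.   22.5  90.9  -0.   66.6 115.7]
```

View pics/c.png

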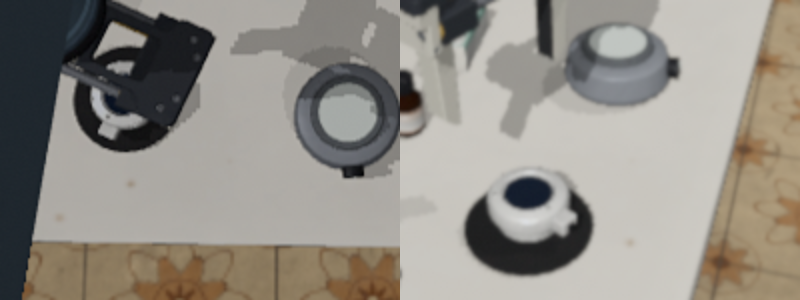

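The left condenser is undisturbed at side-view crop (528,205), and the tool is 20 mm too far along tool x. I'll correct that and go down.

```bash
echo '[{"trans":[-0.006, 0.001, 0], "finger_gap":1}, {"trans":[-0.014, 0.0015, 0], "finger_gap":1}, {"trans":[-0.019, 0.0017, 0.005], "finger_gap":1}, {"trans":[-0.0205, 0.0017, 0.015], "finger_gap":1}, {"trans":[-0.0205, 0.0017, 0.03], "finger_gap":1}, {"trans":[-0.0205, 0.0017, 0.045], "finger_gap":1}, {"trans":[-0.0205, 0.0017, 0.055], "finger_gap":1}, {"trans":[-0.0205, 0.0017, 0.06], "finger_gap":1}, {"trans":[-0.0205, 0.0017, 0.06], "finger_gap":1}, {"trans":[-0.0205, 0.0017, 0.06], "finger_gap":1}]' | python3 inch.py >/dev/null
python3 -c "
from h import *
go(.55,.1278,.028,65.3)"
```

```text
d [-0.      0.0011  0.055 ] rot [0.01 0.02 0.12] pos [0.5505 0.1288 0.083 ] gap 0.998 F [-0.32  0.25  0.45] tau [ 1.000e-02 -4.775e+01 -2.284e+01 -2.000e-02 -7.000e-02  0.000e+00] q [  1.9  24.8  97.   -0.   58.2 116.4]
```

```bash
for i in 1 2 3 ; do echo '[{"finger_gap":1}]' | python3 inch.py>/dev/null; python3 s.py; done
echo '[{"trans":[0, 0.001, 0.01], "finger_gap":1}, {"trans":[0, 0.001, 0.025], "finger_gap":1}, {"trans":[0, 0.001, 0.038], "finger_gap":1}, {"trans":[0, 0.001, 0.048], "finger_gap":1}, {"trans":[0, 0.001, 0.053], "finger_gap":1}, {"trans":[0, 0.001, 0.055], "finger_gap":1}, {"trans":[0, 0.001, 0.055], "finger_gap":1}, {"trans":[0, 0.001, 0.055], "finger_gap":1}]' | python3 inch.py >/dev/null;python3 s.py
echo '[{"finger_gap":0.85}, {"finger_gap":0.72}, {"finger_gap":0.68}, {"finger_gap":0.64}, {"finger_gap":0.6}, {"finger_gap":0.5}, {"finger_gap":0.4}, {"finger_gap":0.4}, {"finger_gap":0.4}, {"finger_gap":0.4}]' | python3 inch.py 35
echo '[{"trans":[0, 0, -0.002], "finger_gap":0.4}, {"trans":[0, 0, -0.006], "finger_gap":0.4}, {"trans":[0, 0, -0.012], "finger_gap":0.4}, {"trans":[0, 0, -0.02], "finger_gap":0.4}, {"trans":[0, 0, -0.028], "finger_gap":0.4}, {"trans":[0, 0, -0.036], "finger_gap":0.4}, {"trans":[0, 0, -0.043], "finger_gap":0.4}, {"trans":[0, 0, -0.048], "finger_gap":0.4}, {"trans":[0, 0, -0.05], "finger_gap":0.4}, {"trans":[0, 0, -0.05], "finger_gap":0.4}, {"trans":[0, 0, -0.05], "finger_gap":0.4}, {"trans":[0, 0, -0.05], "finger_gap":0.4}]' | python3 inch.py
for i in 1 2 3 4 5 6 7 8; do echo '[{"finger_gap":0.4}]' | python3 inch.py>/dev/null; python3 s.py; done
```

```text
W [-0.34  0.12  0.  ] [-48.   -23.12] 1.0 [0.5511 0.1288 0.0837]
W [0.41 0.   0.26] [-48.23 -23.34] 1.0004 [0.5512 0.1288 0.0839]
W [-0.07 -1.3   1.14] [-48.4  -23.45] 0.9991 [0.551  0.1288 0.0839]
W [ 0.19 -0.05  0.75] [-49.36 -20.65] 0.9992 [0.5505 0.1279 0.0285]
t: 13.02
tool_pos: [0.5503, 0.1281, 0.0284]
tool_rot: [[0.909, -0.416, 0.001], [-0.416, -0.909, 0.0], [0.0, -0.0, -1.0]]
ft_force: [0.5, 1.1, 2.9]
finger_gap: 0.64
grasp_force: 35.0
t: 14.02
tool_pos: [0.5497, 0.1279, 0.0778]
tool_rot: [[0.909, -0.416, -0.001], [-0.416, -0.909, -0.0], [-0.001, 0.0, -1.0]]
ft_force: [-0.4, 0.7, -4.5]
finger_gap: 0.642
grasp_force: 35.0
W [-1.22  1.19 -4.85] [-51.7  -24.98] 0.6477 [0.5497 0.1279 0.0777]
W [-0.28 -0.53 -4.66] [-51.6  -24.92] 0.6438 [0.5498 0.1279 0.0777]
W [-0.54  0.89 -4.87] [-51.53 -24.9 ] 0.6417 [0.5499 0.1279 0.0778]
W [-0.19  1.25 -5.83] [-51.5 -24.9] 0.6482 [0.55   0.1279 0.0779]
W [ 0.1   0.89 -5.46] [-51.49 -24.91] 0.6411 [0.55   0.1279 0.078 ]
W [-0.15 -0.13 -4.08] [-51.48 -24.92] 0.6446 [0.5501 0.1279 0.0781]
W [ 0.71 -0.18 -5.2 ] [-51.49 -24.93] 0.6442 [0.5501 0.1279 0.0781]
W [ 0.27 -0.22 -5.39] [-51.5  -24.93] 0.6449 [0.5501 0.1279 0.0782]
```

The left condenser averages about 5 N against 1.7 N, so it is the heavier one, and the lighter one is already back on its mat. I'll lift this one and carry it to the lamp.

```bash
echo '[{"trans":[0, 0, -0.005], "finger_gap":0.4}, {"trans":[0, 0, -0.015], "finger_gap":0.4}, {"trans":[0, 0, -0.03], "finger_gap":0.4}, {"trans":[0, 0, -0.045], "finger_gap":0.4}, {"trans":[0, 0, -0.06], "finger_gap":0.4}, {"trans":[0, 0, -0.075], "finger_gap":0.4}, {"trans":[0, 0, -0.085], "finger_gap":0.4}, {"trans":[0, 0, -0.09], "finger_gap":0.4}, {"trans":[0, 0, -0.09], "finger_gap":0.4}]' | python3 inch.py
python3 -c "
from h import *
go(.529,-.0735,.1675,65.3)"
```

```text
t: 15.43
tool_pos: [0.5509, 0.1279, 0.1699]
tool_rot: [[0.909, -0.416, 0.003], [-0.416, -0.909, 0.0], [0.003, -0.001, -1.0]]
ft_force: [0.6, 0.4, -5.6]
finger_gap: 0.645
grasp_force: 35.0
d [0.0638 0.1923 0.0023] rot [-0.08 -0.16  0.12] pos [0.5509 0.1279 0.1699] gap 0.645 F [ 0.61  0.39 -5.62] tau [ 5.000e-02 -4.965e+01 -2.865e+01 -2.000e-02  2.000e-01  0.000e+00] q [  1.8  19.4  91.5  -0.   68.9 116.4]
```

```bash
echo '[{"trans":[0.002, 0.005, 0], "finger_gap":0.4}, {"trans":[0.006, 0.018, 0], "finger_gap":0.4}, {"trans":[0.013, 0.038, 0], "finger_gap":0.4}, {"trans":[0.02, 0.06, 0], "finger_gap":0.4}, {"trans":[0.028, 0.083, 0], "finger_gap":0.4}, {"trans":[0.036, 0.107, 0], "finger_gap":0.4}, {"trans":[0.043, 0.13, 0], "finger_gap":0.4}, {"trans":[0.05, 0.151, 0], "finger_gap":0.4}, {"trans":[0.056, 0.17, 0], "finger_gap":0.4}, {"trans":[0.061, 0.183, 0], "finger_gap":0.4}, {"trans":[0.063, 0.19, 0.001], "finger_gap":0.4}, {"trans":[0.064, 0.192, 0.002], "finger_gap":0.4}]' | python3 inch.py >/dev/null
echo '[{"finger_gap":0.4}, {"finger_gap":0.4}, {"finger_gap":0.4}, {"finger_gap":0.4}, {"finger_gap":0.4}, {"finger_gap":0.4}, {"finger_gap":0.4}, {"finger_gap":0.4}]' | python3 inch.py
python3 -c "
from h import *
cv2.imwrite('pics/d.png',np.hstack([cv2.resize(robot.get_image('top')[210:360,260:520],(400,300)),cv2.resize(robot.get_image('side')[130:310,280:480],(400,300))]))
go(.529,-.0735,.1675,65.3);print(robot.get_obs()['joint_vel'].round(2))"
```

```text
t: 17.1
tool_pos: [0.5285, -0.0731, 0.1662]
tool_rot: [[0.91, -0.416, 0.0], [-0.416, -0.91, -0.0], [0.0, -0.0, -1.0]]
ft_force: [-0.6, 0.1, -5.4]
finger_gap: 0.641
grasp_force: 35.0
d [ 0.0006  0.     -0.0013] rot [-0.   -0.    0.13] pos [ 0.5285 -0.0732  0.1662] gap 0.643 F [-0.29  0.7  -5.06] tau [ 5.000e-02 -4.604e+01 -2.819e+01  1.000e-02 -7.000e-02  0.000e+00] q [-19.9  16.5  96.2   0.   67.3  94.7]
[-0.18  0.06 -0.01 -0.05  0.07 -0.  ]
```

View pics/d.png

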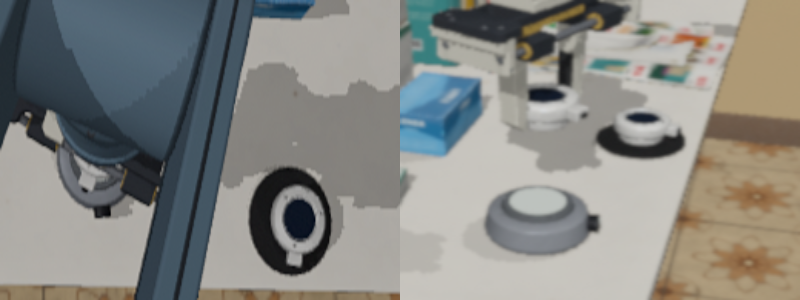

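The heavier condenser is held level above the lamp at side-view crop (548,105). The lighter one stands upright on its mat at (640,130). Everything is still, so I'll hand in.

```bash
python3 -c "
from workcell import robot
print(robot.job_done())"
```

```text
the job is handed in; nothing more can be done
None
```

I handed the job in with the heavier condenser (the left one, about 5 N against 1.7 N) held level and still about 10 cm over the lamp window, and the lighter one upright on its own mat; the hand-in call returned no verdict.

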